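# Raise the recipe card on its telescopic stand and hold it up

## Task

Hold the recipe card up for the class: on the stand that carries the framed card, press the round release button on its base until the mast pops up a little, then take the wooden knob on top and pull the mast straight up, past the first stop to the second stop, until both sections are fully out. The program finishes while still gripping the knob and holding the card up there, steady. Leave the like stand with the little spoons and everything else on the table alone.

Things in the scene. Friction and masses are not known exactly. Their poses are not given: they have to be found in the camera images.
- card: Telescopic stand with a framed recipe card (thin upright board 100 x 78 mm with pictures) in front of its mast. Fixed. Origin: mast axis at table height; +x from the mast to the card (34 mm out). Base 18 mm thick, 90 mm in x, in y from +45 to -180 mm. Mast: upright 28 mm tube, black 38 mm collar, top 115 mm up.
- card_button_top (a point): Centre of the top face of the round steel release button (30 mm across) of the card stand, 140 mm from the mast axis on the base's -y end, 41 mm above the table. Pressed straight down, sprung; fully down (7 mm) takes 5 N; the latch frees at about 4 mm; the button springs back when let go.
- card_button (a joint): Travel of that button, m: 0 up, 0.007 fully down.
- card_grip (a point): Centre of the upright wooden knob on top of the card stand's mast: a cylinder 32 mm in diameter, 34 mm tall, z axis up. 145 mm above the table while latched; it rises with the mast. The card and its bracket (top 21 mm below this point) hang below the knob and rise with it.
- card_upper (a joint): Slide of the upper (thin) mast section out of the lower section, m: 0 latched down, 0.08 = first stop. When the latch is freed an inner spring pops it up by itself by about 0.025 (0.02 to 0.03); beyond, it draws back (about 3 N to hold at 0.08). It cannot be pulled while latched.
- card_lower (a joint): Slide of the lower (thicker) mast section out of the fixed tube, m: 0 fully in, 0.08 fully out = second stop of the mast (knob then 160 mm above its latched height). Stiff: it needs about 7 N of upward pull and so moves only when the upper section has reached its first stop; it stays where it is left.
- card_knob: That same wooden knob of the card stand as a solid; its origin is its centre.
- spoons: Stand like the card stand, but with a steel bar and three little wooden spoons in place of the card. Leave alone. Fixed. Origin: mast axis at table height; +x from the mast to the spoon bar (34 mm out). Base 18 mm thick, 90 mm in x, in y from +45 to -180 mm. Mast: upright 28 mm tube, black 38 mm collar, top 115 mm up.
- spoons_button_top (a point): Centre of the top face of the round steel release button (30 mm across) of the spoon bar stand, 140 mm from the mast axis on the base's -y end, 41 mm above the table. Pressed straight down, sprung; fully down (7 mm) takes 5 N; the latch frees at about 4 mm; the button springs back when let go.
- spoons_button (a joint): Travel of that button, m: 0 up, 0.007 fully down.
- spoons_grip (a point): Centre of the upright wooden knob on top of the spoon bar stand's mast: a cylinder 32 mm in diameter, 34 mm tall, z axis up. 145 mm above the table while latched; it rises with the mast. The spoon bar and its bracket (top 21 mm below this point) hang below the knob and rise with it.
- spoons_upper (a joint): Slide of the upper (thin) mast section out of the lower section, m: 0 latched down, 0.08 = first stop. When the latch is freed an inner spring pops it up by itself by about 0.025 (0.02 to 0.03); beyond, it draws back (about 3 N to hold at 0.08). It cannot be pulled while latched.
- spoons_lower (a joint): Slide of the lower (thicker) mast section out of the fixed tube, m: 0 fully in, 0.08 fully out = second stop of the mast (knob then 160 mm above its latched height). Stiff: it needs about 7 N of upward pull and so moves only when the upper section has reached its first stop; it stays where it is left.
- pin_a: Bystander: wooden tapered rolling pin, 280 mm long, lying; origin under its middle.
- pin_b: Bystander: another wooden rolling pin, 280 mm long, lying; origin under its middle.
- pin_c: Bystander: shorter rolling pin, 224 mm long, lying; origin under its middle.
- tumbler: Bystander: glass tumbler, 60 mm across, 95 mm tall, between the stands; origin under its foot.
- bowl: Bystander: steel bowl, 140 mm across, 60 mm tall; origin under its foot.
- cutter: Bystander: steel round pastry cutter, a ring 72 mm across, 35 mm tall; origin at its centre on the table.
- brush: Bystander: flat brush with a handle, lying; origin on the table.

How it is judged:
By the outcome, as a careful person would: the job done as asked, in the order asked, and still so for the second after the job is handed in, while the arm keeps its last pose, push and grip.
It also fails if it takes over 48 s, if anything falls off the work surface, if the arm or the gripper's body presses on something with over 40 N, if the wrist force passes 120 N, or if a joint passes its speed limit or range.

## Robot

A 6-joint arm with a two-finger parallel gripper is mounted at the origin on the work surface. World frame = base frame: x ahead of the robot, y to its left, z up, the work surface at z = 0. Lengths are in m, angles in rad, forces in N, time in s.
With the tool pointing down it reaches from about 0.425 to 0.95 m from the base axis. Payload 3.5 kg.
Tool frame: the origin (TCP) lies at the very end of the fingers, on their centre line; the grasp point (between the pads) lies 19 mm behind it; z points along the fingers, y is the line along which they close (so a half turn about z gives the same grasp; the last joint's range is limited). The gripper opens to 85 mm and grips with 20 to 120 N. Pads are 22 mm wide; open, the fingers measure 114 mm over their backs; the gripper's body (76 mm by 85 mm) begins 54 mm behind the grasp point. The pads swing forward as they close: fully open they stand 13 mm farther back than shut.
Start: joints at [-1.32, 0.286, 1.577, -0, 1.279, -0.15], TCP at [0.263, -0.621, 0.231] pointing down, gripper open.
Joint ranges: [-2.77, 2.77], [-0.9, 2.22], [0.21, 2.48], [-1.53, 4.67], [0.24, 2.81], [-2.84, 2.84]. Speed limits (rad/s): [2.79, 2.79, 3.14, 3.14, 3.14, 3.14].

## Interface

Orientations are given as a unit quaternion [x, y, z, w].
In Python, from plant import ctrl gives the robot as it stands.
- The arm moves only by the tool carry_out, never from a script. Its argument "deltas" is one flat list of numbers, 6 for each row, row after row: the shift along the tool's x, y, z in m, then the turn, a rotation vector about the tool's x, y, z in rad. A call has 1 to 5 rows; each row is the pose to reach, as a shift and turn from the pose commanded when the call began, along the tool's axes at that moment; what a row does not reach only later rows make up. A row lasts 1/8 s, in which the tool goes at most 62.5 mm and 10.7 degrees, less where a joint would pass 70% of its speed; a pose out of reach is approached as far as the arm can. A call with a gripper value outside its range is refused whole. "grip" is the opening in per cent of the stroke, from 0 (shut) to 100 (fully open), set as the call begins (left out, the last holds). The fingers move at their own pace and stop on an object; "grip_force" is the grip in N (left out, the last holds). Time passes only in rows, so rows that repeat a pose let the fingers close. It gives the time, the measured TCP pose, the force, the opening and the grip force at its end, in the units of the state.
- ctrl.get_state(): the state, without advancing time (a new reading comes with each control period).
- ctrl.read_camera(name): name is "side" or "top" or "wrist"; returns (picture, depth): 400x640x3 uint8, red, green, blue; 400x640 float32, m along the optical axis (not along the pixel's ray), 0 where there is no reading.
- ctrl.camera_model(name): a dict with "intrinsics" (3x3 intrinsics, pixels), "extrinsics" (4x4, takes a point from world to camera coordinates); the wrist camera has in their place "hand_eye" (4x4, takes a point from camera to tool coordinates, whose origin is the TCP and whose axes are the flange's). Camera axes: x right, y down, z forward; pixel columns grow to the right and rows downward; lengths in m; the calibration is good to about 2 mm. The wrist camera is an equidistant fisheye: a pixel r from the principal point sees the ray r / f radians off the axis. A picture is of the moment at which its call begins: read the wrist's pose just before it. camera_model takes no time and is no camera call.
- ctrl.sign_off(): hands the job in; it is judged then, once.
Trained networks look in the newest picture that a camera, given by its name, has taken for a name from the list of things; names that differ only in an ending like _2 or _b are one class to them, and where a whole thing is asked for, a point or a joint stands for the part that bears it (a point fixed in the world has none). Each returns a list of dicts, best first, with "score" (0 to 1); they miss things now and then, are a little off and sometimes report something else, mostly with a low value. They report only what shows in the picture. A call takes as long as a camera call.
- ctrl.find_in(camera, query): "uv" ([column, row] in pixels, amid what is visible of it).
The state is a dict: "time": time; "qpos": joint angles; "dq": joint speeds; "joint_efforts": joint torques, N m; "eef_pos": TCP position; "tcp_rot": TCP orientation; "contact_force": force on the tool from outside, world axes, zero at the start; "wrist_torque": the same for the moment, N m; "opening": opening from 0.0 (shut) to 1.0 (fully open); "finger_force": force on a finger pad.
Only numpy, scipy, OpenCV 4.12 (cv2) and the standard library are available. Lean on these libraries where they do the work, as an engineer would, in place of code of your own. Each camera call takes 0.05 s, during which the arm holds its last target. There are 200 camera calls.

## Working session

There is one attempt and no reset: what is moved stays moved. The work goes in short steps, Python scripts to look and compute and a tool call to move; the robot and the scene stay as the last step left them, time stands still between calls to the robot, and variables do not carry over. Pictures are saved under pics/ and viewed, at most 10 in all, crops included, and the job is handed in when it is done.

Besides the shell and the picture viewer there is one more tool, called after "Emit:" by a JSON object that holds its "name" and its "arguments", one argument or row to a line. carry_out: Moves the arm, as the interface text tells. Its arguments: {"type":"object","properties":{"deltas":{"type":"array"},"grip":{"type":"number"},"grip_force":{"type":"number"}},"required":["deltas"]}

```bash
mkdir -p pics
cat > h.py <<'E'
import numpy as np, cv2
from plant import ctrl
from scipy.spatial.transform import Rotation as R
def world(cam,D,uv):
    m=ctrl.camera_model(cam);K=np.array(m['intrinsics']);E=np.linalg.inv(np.array(m['extrinsics']))
    u,v=int(round(uv[0])),int(round(uv[1]));p=D[max(v-2,0):v+3,max(u-2,0):u+3];p=p[p>0]
    z=np.median(p) if len(p) else np.nan
    c=np.array([(uv[0]-K[0,2])/K[0,0]*z,(uv[1]-K[1,2])/K[1,1]*z,z,1])
    return (E@c)[:3]
E
python3 - <<'E'
from h import *
s=ctrl.get_state();print(s)
ims=[]
for c in ['side','top']:
    I,D=ctrl.read_camera(c);cv2.imwrite(f'pics/{c}0.png',I[:,:,::-1]);np.save(f'{c}.npy',D)
    for q in ['card','card_button_top','card_knob','spoons','spoons_button_top','tumbler','bowl','spoons_grip']:
        for r in ctrl.find_in(c,q)[:2]:print(c,q,np.round(r['uv']),round(r['score'],2),world(c,D,r['uv']).round(3))
E
```

```text
{'time': 0.0, 'qpos': array([-1.32000473e+00,  2.87182074e-01,  1.57818646e+00, -2.21785114e-06,
        1.27857142e+00, -1.49986057e-01]), 'dq': array([ 6.97789215e-05,  1.44086283e-04, -5.53799914e-04, -4.51812990e-04,
       -2.52911482e-03,  7.07301961e-04]), 'joint_efforts': array([ 4.90108978e-04, -4.05976045e+01, -2.92628288e+01, -6.54450650e-05,
        5.72283650e-03,  3.26886187e-06]), 'eef_pos': array([ 0.263212  , -0.62085564,  0.2299311 ]), 'tcp_rot': array([ 9.79988517e-01,  1.99050567e-01, -6.01902656e-05, -1.17210429e-03]), 'contact_force': array([ 0.37310791,  0.42868519, -0.25622325]), 'wrist_torque': array([ 0.02001344, -0.01436067, -0.04861213]), 'finger_force': 0.0, 'opening': 0.99747580372772}
side card [349. 203.] 0.83 [ 0.475 -0.109  0.068]
side card_button_top [267. 263.] 0.53 [0.517 0.322 0.154]
side card_knob [347. 185.] 0.47 [ 0.482 -0.104  0.145]
side spoons [275. 276.] 0.87 [0.549 0.247 0.018]
side spoons [300. 222.] 0.54 [0.562 0.066 0.084]
side tumbler [300. 220.] 0.8 [0.563 0.063 0.089]
side tumbler [203. 280.] 0.62 [0.726 0.36  0.021]
side bowl [306. 162.] 0.92 [ 0.756 -0.323  0.013]
side spoons_grip [266. 265.] 0.61 [0.519 0.325 0.149]
top card [370. 213.] 0.74 [ 0.5   -0.175  0.023]
top card [206. 201.] 0.2 [0.54  0.308 0.161]
top spoons [241. 215.] 0.79 [0.505 0.234 0.023]
top spoons_button_top [258. 219.] 0.58 [0.491 0.177 0.041]
top tumbler [300. 188.] 0.52 [0.592 0.044 0.004]
top bowl [407. 135.] 0.8 [ 0.754 -0.31   0.006]
top bowl [331. 152.] 0.49 [ 0.7   -0.058  0.04 ]
top spoons_grip [206. 202.] 0.65 [0.536 0.309 0.162]
```

```bash
ls pics
```

```text
side0.png
top0.png
```

Run:
```python
import cv2,numpy as np
a=cv2.imread('pics/top0.png')[100:320,160:480];b=cv2.imread('pics/side0.png')[120:340,160:480]
cv2.imwrite('pics/c1.png',np.vstack([cv2.resize(x,None,fx=1.36*1.0,fy=1.36,interpolation=2) for x in (a,b)]))
```

```text
(no output)
```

View pics/c1.png

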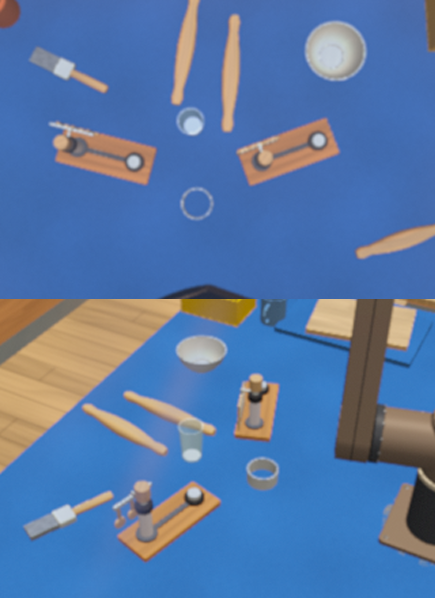

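View pics/top0.png

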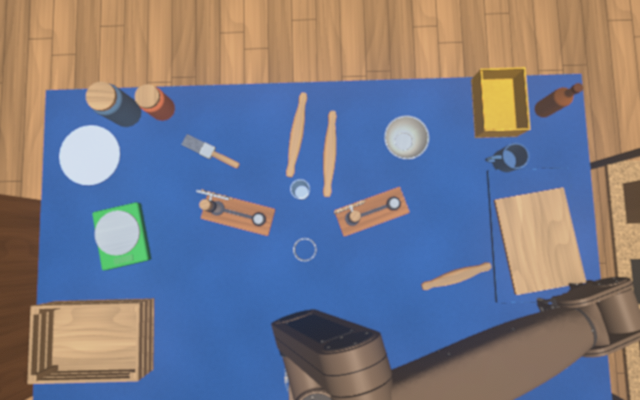

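The top view shows the spoons stand on the left, with its knob near (207,204). The card stand is on the right, with its knob near (354,215), its button near (394,203) and the card strip near (350,209).

Run:
```python
from h import *
D=np.load('top.npy')
for n,r in {'knob':(205,228,340,368),'btn':(193,213,384,404)}.items():
    P=np.array([world('top',D,(u,v)) for v in range(r[0]-8,r[1]) for u in range(r[2],r[3])])
    lo,hi=(.15,.175) if n=='knob' else (.034,.048)
    Q=P[(P[:,2]>lo)&(P[:,2]<hi)];print(n,len(Q),Q.mean(0).round(4),np.ptp(Q,axis=0).round(3),((Q.max(0)+Q.min(0))/2).round(4))
D=np.load('side.npy')
P=np.array([world('side',D,(u,v)) for v in range(165,225) for u in range(330,370)])
Q=P[(P[:,2]>.158)&(P[:,2]<.17)];print('side',len(Q),Q.mean(0),((Q.max(0)+Q.min(0))/2))
print(R.from_quat(ctrl.get_state()['tcp_rot']).as_matrix().round(3))
```

```text
knob 92 [ 0.4859 -0.1164  0.1613] [0.029 0.029 0.011] [ 0.4857 -0.1163  0.1584]
btn 65 [ 0.5299 -0.2489  0.0391] [0.026 0.025 0.008] [ 0.5303 -0.249   0.0379]Traceback (most recent call last):
  File "<stdin>", line 8, in <module>
  File "h.py", line 5, in world
    m=ctrl.camera_model(cam);K=np.array(m['intrinsics']);E=np.linalg.inv(np.array(m['extrinsics']))
ValueError: time passes only in moves, steps and waits
```

Emit:
{"name": "carry_out", "arguments": {
  "deltas": [0.039,-0.024,0,0,0,0,0.078,-0.048,0,0,0,0,0.118,-0.072,0,0,0,0,0.157,-0.095,0,0,0,0,0.196,-0.119,0,0,0,0],
  "grip": 0,
  "grip_force": 40
}}

```text
time: 1.52
eef_pos: [0.3982, -0.4342, 0.2315]
tcp_rot: [0.98, 0.199, 0.0, 0.0]
contact_force: [-0.2, 0.5, -0.4]
opening: 0.001
finger_force: 0.0
```

Emit:
{"name": "carry_out", "arguments": {
  "deltas": [0.039,-0.024,0.01,0,0,0.016,0.078,-0.048,0.03,0,0,0.032,0.118,-0.072,0.06,0,0,0.048,0.157,-0.096,0.09,0,0,0.064,0.195,-0.1195,0.13,0,0,0.08]
}}

```text
time: 2.15
eef_pos: [0.532, -0.2486, 0.1018]
tcp_rot: [0.987, 0.159, 0.001, 0.001]
contact_force: [0.9, 0.2, 0.4]
opening: 0.003
finger_force: 0.0
```

Emit:
{"name": "carry_out", "arguments": {
  "deltas": [0,0,0,0,0,0]
}}

```text
time: 2.28
eef_pos: [0.5291, -0.2453, 0.0972]
tcp_rot: [0.987, 0.162, -0.003, -0.003]
contact_force: [-0.1, -0.4, -0.2]
opening: -0.005
finger_force: 0.0
```

Run:
```python
from h import *
s=ctrl.get_state();print(s['time'],s['eef_pos'],s['qpos'],s['contact_force'],s['opening'])
Rm=R.from_quat(s['tcp_rot']).as_matrix();print(Rm.round(3))
print('to btn tool',Rm.T@(np.array([.530,-.249,.041])-s['eef_pos']))
I,D=ctrl.read_camera('wrist');cv2.imwrite('pics/w1.png',I[:,:,::-1])
print(ctrl.find_in('wrist','card_button_top')[:2],ctrl.find_in('wrist','card_knob')[:2])
m=ctrl.camera_model('wrist');K=np.array(m['intrinsics']);print(K);H=np.array(m['hand_eye']);print(H.round(3))
for p in ([.530,-.249,.041],[.486,-.116,.162]):
    t=np.append(Rm.T@(np.array(p)-s['eef_pos']),1);c=np.linalg.inv(H)@t
    th=np.arctan2(np.hypot(c[0],c[1]),c[2]);print('pred',K[0,0]*th*c[:2]/np.hypot(c[0],c[1])+K[:2,2])
```

```text
2.275 [ 0.52911836 -0.2452678   0.09721305] [-6.08057610e-01  2.37484502e-01  1.89923769e+00  3.11643010e-04
  1.01298468e+00  6.37606753e-01] [-0.06983099 -0.44913146 -0.19939809] -0.005021346872040475
[[ 0.948  0.319 -0.007]
 [ 0.319 -0.948  0.005]
 [-0.005 -0.007 -1.   ]]
to btn tool [-9.65227183e-05  4.19357648e-03  5.61873517e-02]
[{'uv': [334.2, 215.5], 'score': 0.96}] [{'uv': [59.6, 282.6], 'score': 0.86}]
[[309.70691629   0.         323.57677666]
 [  0.         309.70691629 196.80032345]
 [  0.           0.           1.        ]]
[[-0.001 -0.955 -0.297  0.076]
 [ 1.    -0.001  0.001 -0.001]
 [-0.001 -0.297  0.955 -0.143]
 [ 0.     0.     0.     1.   ]]
pred [330.42396884 215.80632684]
pred [ 39.03494674 298.64811388]
```

View pics/w1.png

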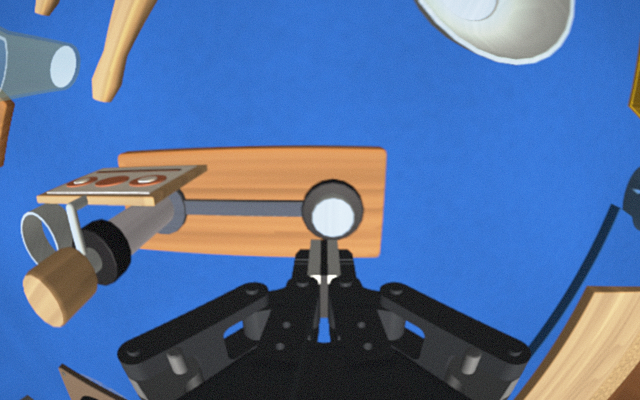

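The wrist view shows the framed-card stand, with its button at (333,217) and the knob's top at about (45,300), both close to prediction. I'll press now.

Emit:
{"name": "carry_out", "arguments": {
  "deltas": [0,0.001,0.03,0,0,0,0,0.001,0.05,0,0,0,0,0.001,0.06,0,0,0,0,0.001,0.065,0,0,0,0,0.001,0.066,0,0,0]
}}

```text
time: 3.05
eef_pos: [0.5307, -0.2509, 0.0361]
tcp_rot: [0.987, 0.16, -0.0, 0.0]
contact_force: [-2.6, 0.1, 3.8]
opening: -0.003
finger_force: 1.9
```

Emit:
{"name": "carry_out", "arguments": {
  "deltas": [0,0,0,0,0,0,0,0,0,0,0,0]
}}

```text
time: 3.3
eef_pos: [0.5311, -0.2508, 0.0362]
tcp_rot: [0.987, 0.16, 0.0, 0.001]
contact_force: [-2.7, -1.4, 3.9]
opening: 0.001
finger_force: 1.9
```

Run:
```python
from h import *
s=ctrl.get_state();print(s['time'],s['eef_pos'],s['contact_force'])
I,D=ctrl.read_camera('top');np.save('top2.npy',D)
m=ctrl.camera_model('top');P=[]
for v in range(195,228):
  for u in range(338,372):
    z=D[v,u]
    K=m['intrinsics'];
    c=[(u-K[0][2])/K[0][0]*z,(v-K[1][2])/K[1][1]*z,z,1]
    P.append((np.linalg.inv(np.array(m['extrinsics']))@c)[:3])
P=np.array(P);Q=P[(P[:,2]>.14)&(P[:,2]<.21)&(P[:,0]<.505)];print(np.sort(Q[:,2])[::8].round(3),np.median(Q,0))
```

```text
3.3 [ 0.53107665 -0.25078401  0.03618301] [-2.67638351 -1.4289814   3.88759843]
[0.143 0.167 0.179 0.181 0.182 0.183 0.184 0.184 0.184 0.185 0.185 0.187
 0.188 0.188] [ 0.48624963 -0.11505238  0.183909  ]
```

The mast popped: the knob top rose from about 0.161 to 0.185.

Emit:
{"name": "carry_out", "arguments": {
  "deltas": [0,0,-0.03,0,0,0,0,0,-0.08,0,0,0,0,0,-0.13,0,0,0,0,0,-0.18,0,0,0,0,-0.01,-0.21,0,0,0]
}}

```text
time: 3.98
eef_pos: [0.5289, -0.2411, 0.2485]
tcp_rot: [0.987, 0.159, 0.002, 0.001]
contact_force: [0.4, 0.1, 0.2]
opening: 0.0
finger_force: 0.0
```

Emit:
{"name": "carry_out", "arguments": {
  "deltas": [0,-0.04,0,0,0,0,0,-0.085,0,0,0,0,0,-0.12,0,0,0,0,0,-0.132,0,0,0,0,0,-0.132,0,0,0,0],
  "grip": 80
}}

```text
time: 4.6
eef_pos: [0.4861, -0.1151, 0.2453]
tcp_rot: [0.987, 0.16, 0.0, 0.0]
contact_force: [-0.4, -1.0, 0.1]
opening: 0.797
finger_force: 0.0
```

Emit:
{"name": "carry_out", "arguments": {
  "deltas": [0,0,0,0,0,0,0,0,0,0,0,0]
}}

```text
time: 4.85
eef_pos: [0.4862, -0.1164, 0.2452]
tcp_rot: [0.987, 0.159, 0.0, 0.0]
contact_force: [0.9, 0.3, 0.3]
opening: 0.802
finger_force: 0.0
```

Run:
```python
from h import *
s=ctrl.get_state();print(s['time'],s['eef_pos'],s['qpos'],s['contact_force'],s['opening'])
Rm=R.from_quat(s['tcp_rot']).as_matrix();print(Rm.round(3))
I,D=ctrl.read_camera('wrist');cv2.imwrite('pics/w2.png',I[:,:,::-1])
print(ctrl.find_in('wrist','card_knob')[:2])
m=ctrl.camera_model('wrist');K=np.array(m['intrinsics']);H=np.array(m['hand_eye'])
for p in ([.486,-.116,.185],):
    print('tool',Rm.T@(np.array(p)-s['eef_pos']))
    t=np.append(Rm.T@(np.array(p)-s['eef_pos']),1);c=np.linalg.inv(H)@t
    th=np.arctan2(np.hypot(c[0],c[1]),c[2]);print('pred',K[0,0]*th*c[:2]/np.hypot(c[0],c[1])+K[:2,2])
V,U=np.mgrid[0:400,0:640];d=np.stack([U-K[0,2],V-K[1,2]],-1);r=np.hypot(d[...,0],d[...,1])+1e-9;th=r/K[0,0]
c=np.dstack([d/r[...,None]*np.tan(th)[...,None]*D[...,None],D]);t=c@H[:3,:3].T+H[:3,3];w=t@Rm.T+s['eef_pos']
k=(D>0)&(np.hypot(w[...,0]-.486,w[...,1]+.116)<.03)&(w[...,2]>.175)&(w[...,2]<.2)
q=w[k];print(len(q),q.mean(0),np.percentile(q,[2,50,98],axis=0).round(4))
```

```text
4.85 [ 0.48621807 -0.11641912  0.24523398] [-4.38220764e-01 -1.18288090e-01  1.98318326e+00 -8.43922329e-06
  1.27667186e+00  8.12936133e-01] [0.86672385 0.280741   0.27829302] 0.8015931422704236
[[ 0.949  0.314  0.   ]
 [ 0.314 -0.949 -0.   ]
 [ 0.     0.    -1.   ]]
[{'uv': [323.7, 209.0], 'score': 0.63}]
tool [-7.61154469e-05 -4.67831068e-04  6.02339728e-02]
pred [323.63682794 213.73341962]
1544 [ 0.48712202 -0.1165048   0.18429105] [[ 0.4723 -0.1306  0.1773]
 [ 0.4873 -0.1165  0.1848]
 [ 0.5003 -0.1027  0.1864]]
```

View pics/w2.png

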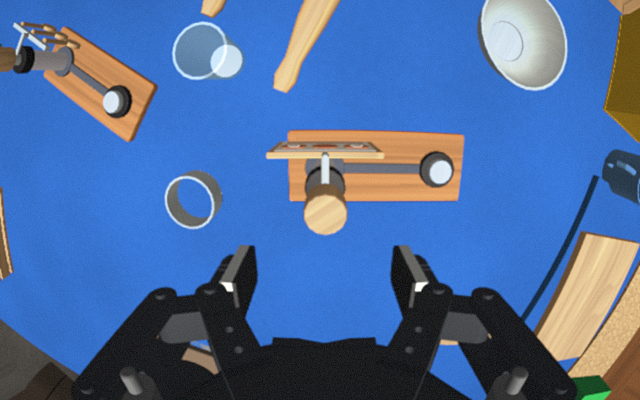

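The knob is centred at (324,214), as predicted. I'll descend 0.094 and grip.

Emit:
{"name": "carry_out", "arguments": {
  "deltas": [0.0005,0,0.03,0,0,0,0.0005,0,0.06,0,0,0,0.0005,0,0.085,0,0,0,0.0005,0,0.094,0,0,0,0.0005,0,0.094,0,0,0]
}}

```text
time: 5.58
eef_pos: [0.4863, -0.1155, 0.1511]
tcp_rot: [0.987, 0.16, -0.0, -0.0]
contact_force: [0.4, -0.7, -1.1]
opening: 0.796
finger_force: 0.0
```

Emit:
{"name": "carry_out", "arguments": {
  "deltas": [0,0,0,0,0,0,0,0,0,0,0,0,0,0,0,0,0,0,0,0,0,0,0,0,0,0,0,0,0,0],
  "grip": 0,
  "grip_force": 70
}}

```text
time: 6.2
eef_pos: [0.4873, -0.1164, 0.1521]
tcp_rot: [0.987, 0.16, 0.001, 0.001]
contact_force: [1.9, -4.8, 0.7]
opening: 0.355
finger_force: 69.1
```

Emit:
{"name": "carry_out", "arguments": {
  "deltas": [0,0,-0.005,0,0,0,0,0,-0.01,0,0,0,0,0,-0.015,0,0,0,0,0,-0.02,0,0,0,0,0,-0.025,0,0,0]
}}

```text
time: 6.82
eef_pos: [0.4871, -0.1163, 0.1767]
tcp_rot: [0.987, 0.16, 0.001, 0.001]
contact_force: [3.8, -5.3, -1.2]
opening: 0.357
finger_force: 69.2
```

Emit:
{"name": "carry_out", "arguments": {
  "deltas": [0,0.0005,-0.006,0,0,0,0,0.001,-0.012,0,0,0,0,0.001,-0.018,0,0,0,0,0.001,-0.025,0,0,0,0,0.001,-0.032,0,0,0]
}}

```text
time: 7.45
eef_pos: [0.4869, -0.1164, 0.2084]
tcp_rot: [0.987, 0.16, 0.0, 0.0]
contact_force: [3.1, -3.2, -3.1]
opening: 0.357
finger_force: 69.3
```

Emit:
{"name": "carry_out", "arguments": {
  "deltas": [0,0,-0.007,0,0,0,0,0,-0.014,0,0,0,0,0,-0.021,0,0,0,0,0,-0.028,0,0,0,0,0,-0.035,0,0,0]
}}

```text
time: 8.07
eef_pos: [0.4867, -0.1164, 0.2418]
tcp_rot: [0.987, 0.16, 0.0, 0.0]
contact_force: [5.3, -4.5, -6.2]
opening: 0.36
finger_force: 69.7
```

Emit:
{"name": "carry_out", "arguments": {
  "deltas": [0,0,-0.007,0,0,0,0,0,-0.014,0,0,0,0,0,-0.021,0,0,0,0,0,-0.028,0,0,0,0,0,-0.035,0,0,0]
}}

```text
time: 8.7
eef_pos: [0.4867, -0.1164, 0.2765]
tcp_rot: [0.987, 0.16, -0.0, 0.0]
contact_force: [6.2, -4.2, -7.2]
opening: 0.358
finger_force: 69.7
```

Emit:
{"name": "carry_out", "arguments": {
  "deltas": [0,0,-0.003,0,0,0,0,0,-0.006,0,0,0,0,0,-0.009,0,0,0,0,0,-0.009,0,0,0]
}}

```text
time: 9.2
eef_pos: [0.4868, -0.1164, 0.2858]
tcp_rot: [0.987, 0.16, 0.0, 0.0]
contact_force: [5.4, -4.0, -5.7]
opening: 0.353
finger_force: 69.7
```

Emit:
{"name": "carry_out", "arguments": {
  "deltas": [0,0,-0.002,0,0,0,0,0,-0.003,0,0,0,0,0,-0.003,0,0,0]
}}

```text
time: 9.57
eef_pos: [0.4868, -0.1164, 0.2885]
tcp_rot: [0.987, 0.16, -0.0, 0.0]
contact_force: [5.5, -4.3, -7.0]
opening: 0.352
finger_force: 69.7
```

Emit:
{"name": "carry_out", "arguments": {
  "deltas": [0,0,-0.002,0,0,0,0,0,-0.003,0,0,0,0,0,-0.003,0,0,0]
}}

```text
time: 9.95
eef_pos: [0.4866, -0.1164, 0.2904]
tcp_rot: [0.987, 0.16, -0.0, -0.0]
contact_force: [6.5, -4.5, -10.5]
opening: 0.356
finger_force: 70.2
```

Emit:
{"name": "carry_out", "arguments": {
  "deltas": [0,0,-0.001,0,0,0,0,0,-0.002,0,0,0,0,0,-0.002,0,0,0]
}}

```text
time: 10.32
eef_pos: [0.4864, -0.1163, 0.2905]
tcp_rot: [0.987, 0.16, -0.001, -0.0]
contact_force: [8.6, -5.1, -14.5]
opening: 0.355
finger_force: 70.5
```

The height stalled while the force rose, so this is the second stop. I'll check for slip and confirm with the cameras.

Emit:
{"name": "carry_out", "arguments": {
  "deltas": [0,0,-0.001,0,0,0,0,0,-0.001,0,0,0,0,0,-0.001,0,0,0]
}}

```text
time: 10.7
eef_pos: [0.4863, -0.1163, 0.2906]
tcp_rot: [0.987, 0.16, -0.001, -0.001]
contact_force: [8.6, -5.5, -16.9]
opening: 0.357
finger_force: 70.7
```

Run:
```python
from h import *
s=ctrl.get_state();print(s['time'],s['eef_pos'],s['contact_force'])
I,D=ctrl.read_camera('side');J,_=ctrl.read_camera('wrist')
a=cv2.resize(I[100:330,230:450,::-1],None,fx=2.5,fy=2.5)
cv2.imwrite('pics/end.png',a);cv2.imwrite('pics/endw.png',J[:,:,::-1])
m=ctrl.camera_model('side');K=np.array(m['intrinsics']);E=np.array(m['extrinsics'])
for p in ([.486,-.116,.115],[.486,-.116,.195],[.486,-.116,.27],[.486,-.116,.305]):
    c=K@(E@np.append(p,1))[:3];print(p,((c[:2]/c[2]-[230,100])*2.5).round())
```

```text
10.7 [ 0.48628411 -0.1163398   0.29055287] [  8.5674146   -5.49802955 -16.86681144]
[0.486, -0.116, 0.115] [293. 224.]
[0.486, -0.116, 0.195] [295. 174.]
[0.486, -0.116, 0.27] [297. 125.]
[0.486, -0.116, 0.305] [298. 101.]
```

View pics/end.png

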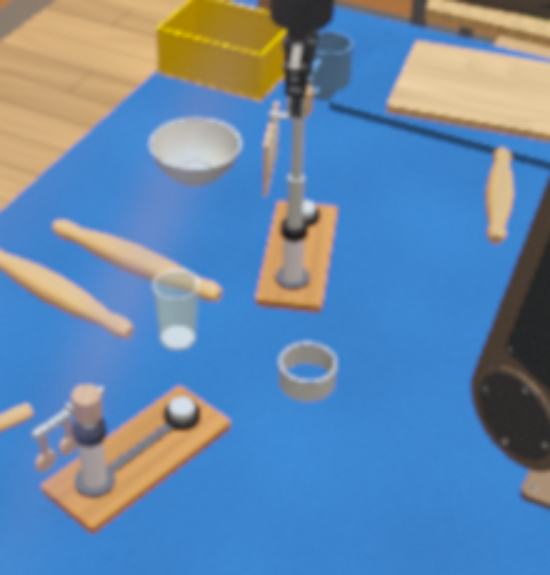

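View pics/endw.png

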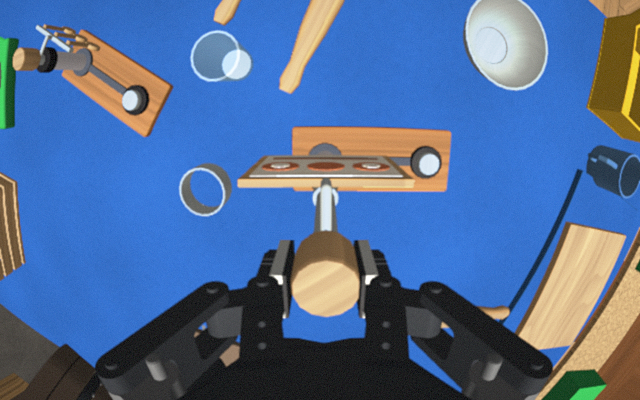

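The side view shows the thick section out (rows 224 to about 177) and the thin one out above it. The wrist view shows the knob held between the pads at (327,280).

```bash
python3 -c "
from plant import ctrl
print(ctrl.sign_off())"
```

```text
the job is handed in; nothing more can be done
None
```

The recipe card is up at the second stop with both mast sections fully out and the gripper still holding the knob, and I handed the job in at about 11 s; the spoon stand and everything else on the table were left alone.

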